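Clear the grinder deck, fit the bayonet lid and hold it at the pulse position

TASK

Clear the two crumpled paper balls off the grinder's deck into the waste bin. Then drop the grinder's lid fully home in its bayonet collar and twist it clockwise (seen from above) halfway to the lock, an eighth of a turn, without going on to where it clicks locked. It springs back when let go, so finish while still gripping it and holding it there, and leave everything else on the counter where it stands.

Things in the scene. Friction and masses are not known exactly. Their poses are not given: they have to be found in the camera images.
- grinder: bench coffee grinder, fixed grey box 180 (x) by 280 (y) mm, its flat top (the deck) 60 mm above the counter; origin under its middle. On the deck's +y half stands the round metal collar, 94 mm outside diameter, 35 mm tall; the paper lies on the -y half. Ribs on the deck beside the collar mark entry, half (45 degrees clockwise) and lock (90). Its yaw varies.
- mouth (a point): centre of the collar's top face, 65 mm in +y of the grinder's middle, 95 mm above the counter; axes as the grinder's. The opening is 64 mm across; its rim is 5 mm thick and the lid's lugs turn beneath it. The collar lets the lid turn only clockwise seen from above; the other way is blocked.
- slot (a point): the entry slot at the mouth's +x, 35 mm from its centre, at the collar's top; 18 mm wide, 78 mm across from its twin at -x. The lid enters with its bar along the mouth's x axis, lugs over the two slots, either way round (the lid is symmetric). Clearances: 2 mm around the plug, 3 mm either side of a lug.
- lid: black lid with a bare metal grip bar, about 200 g; origin at the middle of its underside, z up, x along its grip bar. From below: round plug 60 mm across (52 at the foot), 15 mm tall; disc 92 mm across, 15 to 22 mm above the underside; upright grip bar above. Starts standing on its plug on the counter. Home, its disc lies on the collar and its underside is 15 mm below point mouth.
- lid_lug (a point): the lug on the lid's +x side, 34 mm from the lid's axis and 5 mm above its underside; a twin stands at -x. Lugs are 74 mm from tip to tip, 12 mm wide, 2 to 8 mm above the underside, below the ends of the grip bar.
- lid_grip (a point): middle of the lid's grip bar, 43 mm above the lid's underside; axes as the lid's. The bar is 60 mm long (x), 14 mm wide (y), standing 22 to 52 mm above the underside; grip it across y
- drive_ring (a joint): sprung ring inside the collar pushed round by the lugs, rad: 0 at rest; moves once the lid has turned about 0.10 clockwise, then one for one (0.69 with the lid at half, 45 degrees). Its spring pushes the lid back, 0.03 N m at 0, 0.13 at half. At about 1.11 (lid at 70 degrees) a lug meets the lock pin; by 1.2 it has clicked.
- paper_a: crumpled ball of paper packet, stiff, 33 mm across and 30 mm tall, standing on the grinder's deck; origin at the middle of its underside, z up. It can be gripped from any side, and weighs about 15 g.
- paper_b: crumpled ball of paper packet, stiff, 33 mm across and 30 mm tall, standing on the grinder's deck; origin at the middle of its underside, z up. It can be gripped from any side, and weighs about 15 g.
- bin_in (a point): middle of the inner floor of the waste bin, an open dark steel box 140 (x) by 150 (y) by 100 mm tall, walls 4 mm, fixed to the counter; axes as the bin's, z up
- jug: open steel milk jug with a side handle, 72 mm wide, 75 mm tall; bystander, leave it alone; origin under its middle
- tamper: dark steel tamper, round foot 58 mm wide, knob handle, 83 mm tall; bystander, leave it alone; origin under its middle
- cup: white ceramic cup, 68 mm wide, 60 mm tall; bystander, leave it alone; origin under its middle
- spoon: steel spoon 150 mm long, lying flat; bystander, leave it alone; origin under its middle
- jar: amber glass jar with dark cap, 70 mm wide, 110 mm tall; bystander, leave it alone; origin under its middle
- bowl: steel bowl, 100 mm wide, 50 mm tall; bystander, leave it alone; origin under its middle
- syrup: green glass bottle, 66 mm wide, 140 mm tall; bystander, leave it alone; origin under its middle

How it is judged:
On the way, in this order (a step that is already met when the one before it is completed fails the run):
1. both paper balls are in the waste bin (x of paper_a in the frame of bin_in between -0.07 and 0.07 m and y of paper_a in the frame of bin_in between -0.075 and 0.075 m and x of paper_b in the frame of bin_in between -0.07 and 0.07 m and y of paper_b in the frame of bin_in between -0.075 and 0.075 m and z of paper_a in the frame of bin_in between -0.01 and 0.075 m and z of paper_b in the frame of bin_in between -0.01 and 0.075 m), for 0.2 s.
2. the lid is fully home in the collar, not yet turned (z of lid in the frame of mouth between -0.018 and -0.012 m and horizontal distance between lid and mouth below 0.005 m and angle between the x axis of lid and the x axis of mouth, either way round below 0.25 rad and value of joint drive_ring below 0.3 rad), for 0.1 s.
At the end, for the whole second after the job is handed in: both paper balls in the bin; the lid home in the collar (underside 12 to 18 mm below the mouth, within 5 mm of its axis), turned clockwise to 45 degrees within about 10 degrees, pushing the sprung ring (0.4 to 0.95 rad), still gripped by the fingers (over 2 N) (all of step 1 and z of lid in the frame of mouth between -0.018 and -0.012 m and horizontal distance between lid and mouth below 0.005 m and angle between the x axis of lid and the x axis of mouth, either way round between 0.6 and 0.97 rad and value of joint drive_ring between 0.4 and 0.95 rad and contact force between the fingers and lid above 2 N); the arm keeps its last pose, push and grip.
It fails at once if the lid is twisted on until it clicks locked (value of joint drive_ring above 1.2 rad).
It fails at once if another thing on the counter is shifted by more than 25 mm or tipped over (distance of any of jug, tamper, cup, spoon, jar, bowl, syrup from where it was at the start of the episode above 0.025 m or angle between any of jug, tamper, cup, spoon, jar, bowl, syrup's own z axis and vertical above 0.6 rad).
It also fails if it takes over 64 s, if anything falls off the work surface, if the arm or the gripper's body presses on something with over 40 N, if the wrist force passes 120 N, or if a joint passes its speed limit or range.

ROBOT

A 6-joint arm with a two-finger parallel gripper is mounted at the origin on the work surface. World frame = base frame: x ahead of the robot, y to its left, z up, the work surface at z = 0. Lengths are in m, angles in rad, forces in N, time in s.
With the tool pointing down it reaches from about 0.25 to 0.775 m from the base axis. Payload 8.9 kg.
Tool frame: the origin (TCP) lies midway between the tips of the shut fingers; the grasp point (between the pads) lies env.grip_depth behind it (env.grip_depth is the distance from the TCP to the grasp point, in m); z points along the fingers, y is the line along which they close (so a half turn about z gives the same grasp; the last joint's range is limited). The gripper opens to 85 mm and grips with 20 to 120 N. Pads are 22 mm wide; open, the fingers measure 114 mm over their backs; the gripper's body (76 mm by 85 mm) begins 54 mm behind the grasp point. The pads swing forward as they close: fully open they stand 13 mm farther back than shut.
Start: joints at [0.981, 0.291, -0.153, 1.127, 0, 1.431], TCP at [0.229, 0.473, 0.231] pointing down, gripper open.
Joint ranges: [-2.52, 2.52], [-0.91, 1.74], [-1.3, 1.37], [-1.96, 2.02], [-1.52, 1.47], [-3.14, 3.14]. Speed limits (rad/s): [2.22, 2.22, 2.79, 3.14, 3.14, 3.14].

INTERFACE

Orientations are given as a rotation vector (axis times angle).
In Python, from plant import env gives the robot as it stands.
- The arm moves only by the shell command python3 -m inch 'ROWS' [OPENING]. ROWS is text: rows parted by semicolons, each of 4 numbers parted by spaces: the shift along the tool's x, y, z in m, then the turn about the tool's z in degrees. In form: tx ty tz roll; .... A call has 1 to 12 rows; each row is the pose to reach, as a shift and turn from the pose commanded when the call began, along the tool's axes at that moment; what a row does not reach only later rows make up. A row lasts 1/10 s, in which the tool goes at most 50 mm and 8.59 degrees, less where a joint would pass 70% of its speed; a pose out of reach is approached as far as the arm can. A call with a gripper value outside its range is refused whole. OPENING is the closure, from -1 (fully open) to 1 (shut), set as the call begins (- or left out, the last holds). The fingers move at their own pace and stop on an object; the grip force is fixed at half the most. Time passes only in rows, so rows that repeat a pose let the fingers close. It gives the time, the measured TCP pose, the force, the opening and the grip force at its end, in the units of the state.
- env.get_obs(): the state, without advancing time (a new reading comes with each control period).
- env.camera(name): name is "scene" or "top" or "wrist"; returns the picture (400x640x3 uint8, red, green, blue); there is no depth.
- env.get_calibration(name): a dict with "fx", "fy", "cx", "cy" (pixels), "xyz" and "rotation" of the camera in the world; the wrist camera has in their place "hand_eye" (4x4, takes a point from camera to tool coordinates, whose origin is the TCP and whose axes are the flange's). Camera axes: x right, y down, z forward; pixel columns grow to the right and rows downward; lengths in m; the calibration is good to about 2 mm. The wrist camera is an equidistant fisheye: a pixel r from the principal point sees the ray r / f radians off the axis. A picture is of the moment at which its call begins: read the wrist's pose just before it. get_calibration takes no time and is no camera call.
- env.job_done(): hands the job in; it is judged then, once.
The state is a dict: "t": time; "q": joint angles; "joint_velocities": joint speeds; "joint_efforts": joint torques, N m; "eef_pos": TCP position; "orientation": TCP orientation; "force": force on the tool from outside, world axes, zero at the start; "torque": the same for the moment, N m; "opening": finger opening in m; "finger_force": force on a finger pad.
Only numpy, scipy, OpenCV 4.12 (cv2) and the standard library are available. Lean on these libraries where they do the work, as an engineer would, in place of code of your own. Each camera call takes 0.05 s, during which the arm holds its last target. There are 200 camera calls.

## Working session

There is one attempt and no reset: what is moved stays moved. The work goes in short steps, Python scripts to look and compute and a shell command to move; the robot and the scene stay as the last step left them, time stands still between calls to the robot, and variables do not carry over. Pictures are saved under pics/ and viewed, at most 10 in all, crops included, and the job is handed in when it is done.

```bash
ls; mkdir -p pics
python3 - <<'E'
from plant import env
import cv2, numpy as np
o=env.get_obs(); print(o['t'],o['eef_pos'],o['orientation'],o['opening'],env.grip_depth)
for n in ['top','scene','wrist']:
    im=env.camera(n); cv2.imwrite(f'pics/{n}0.png',im[:,:,::-1]); 
    c=env.get_calibration(n); print(n,{k:np.round(v,4).tolist() for k,v in c.items()})
E
```

```text
pics
0.0 [0.2284892  0.47218918 0.23072387] [-7.02073434e-01 -3.06167399e+00  1.94305141e-03] 0.08551851252255509 0.0187
top {'fx': 397.0007, 'fy': 397.0007, 'cx': 316.8015, 'cy': 198.7365, 'xyz': [0.4829, -0.0454, 0.9881], 'rotation': [-2.2115, 2.1527, -0.0596]}
scene {'fx': 379.0671, 'fy': 379.0671, 'cx': 320.4007, 'cy': 198.0239, 'xyz': [0.9231, 0.4484, 0.6759], 'rotation': [-0.8778, -2.5287, 1.1107]}
wrist {'fx': 309.7069, 'fy': 309.7069, 'cx': 321.6189, 'cy': 195.8249, 'hand_eye': [[-0.0003, -0.9604, -0.2785, 0.0701], [1.0, -0.0002, -0.0, -0.0002], [-0.0, -0.2785, 0.9604, -0.143], [0.0, 0.0, 0.0, 1.0]]}
```

View pics/top0.png

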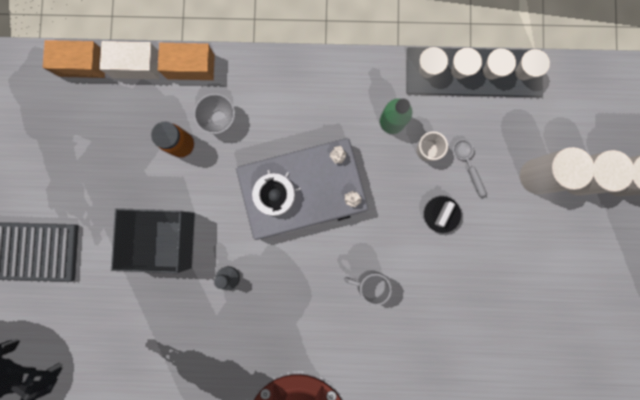

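View pics/scene0.png

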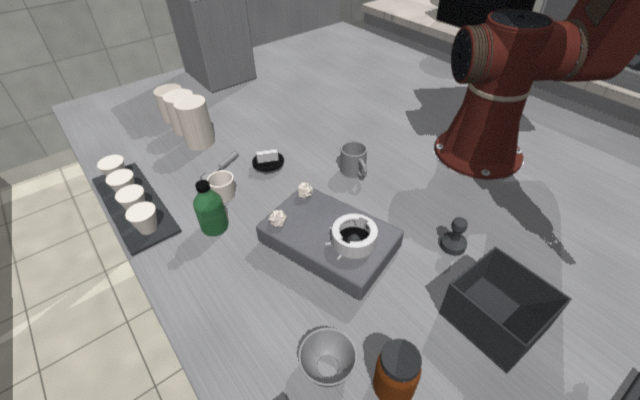

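The top view shows the collar at about (274,194), the papers at (338,154) and (352,199), the lid at (443,214) and the bin at (153,240). The tamper is at (228,278), the jug at (375,288), and the syrup and cup lie to the upper right of the grinder. The scene view agrees.

```bash
cat > h.py <<'E'
import cv2, numpy as np
from scipy.spatial.transform import Rotation as R
from plant import env
def ray(n,uv,pose=None):
    c=env.get_calibration(n); uv=np.atleast_2d(np.array(uv,float))
    x=(uv[:,0]-c['cx'])/c['fx']; y=(uv[:,1]-c['cy'])/c['fy']
    if n=='wrist':
        T=np.array(c['hand_eye']); r=np.hypot(x,y); s=np.sinc(r/np.pi)
        d=np.c_[x*s,y*s,np.cos(r)]
        Rt=R.from_rotvec(pose[1]).as_matrix()
        return pose[0]+Rt@T[:3,3], d@(Rt@T[:3,:3]).T
    rot=np.array(c['rotation']); M=R.from_rotvec(rot).as_matrix() if rot.ndim==1 else rot
    return np.array(c['xyz']), np.c_[x,y,np.ones(len(x))]@M.T
def plane(n,uv,z,pose=None):
    o,d=ray(n,uv,pose); return o+d*((z-o[2])/d[:,2])[:,None]
def snap(n,name):
    o=env.get_obs(); im=env.camera(n)[:,:,::-1].copy(); cv2.imwrite(f'pics/{name}.png',im)
    return im,(np.array(o['eef_pos']),np.array(o['orientation']))
def totool(p):
    "world point -> shift in tool axes from the measured TCP"
    o=env.get_obs(); return R.from_rotvec(o['orientation']).as_matrix().T@(np.array(p)-o['eef_pos'])
def blobs(mask,amin=30):
    cs,_=cv2.findContours(mask.astype(np.uint8),cv2.RETR_EXTERNAL,cv2.CHAIN_APPROX_NONE)
    return sorted([c for c in cs if cv2.contourArea(c)>amin],key=cv2.contourArea,reverse=True)
E
python3 - <<'E'
from h import *
im=cv2.imread('pics/top0.png'); hsv=cv2.cvtColor(im,cv2.COLOR_BGR2HSV); V=hsv[:,:,2].astype(int)
def roi(m,x0,x1,y0,y1):
    k=np.zeros(m.shape,bool); k[y0:y1,x0:x1]=1; return m&k
def pts(c): return c[:,0,:].astype(float)
# deck
m=roi((V<120),232,372,132,245); 
c=blobs(roi((V<115)|(V>190),232,372,132,245),500)
for k in c[:2]:
    r=cv2.minAreaRect(k); b=plane('top',cv2.boxPoints(r),.06); print('deck',r,b.round(3).tolist(),b.mean(0).round(4), np.linalg.norm(b[0]-b[1]),np.linalg.norm(b[1]-b[2]))
for k in blobs(roi(V>165,240,365,135,230),20):
    (u,v),r=cv2.minEnclosingCircle(k); z=.095 if r>15 else .078; print('bright',u,v,r,cv2.contourArea(k),plane('top',[[u,v]],z).round(4)[0])
for k in blobs(roi(V<60,415,470,185,240),200):
    e=cv2.fitEllipse(cv2.convexHull(k)); print('lid',e,plane('top',[e[0]],.02).round(4)[0])
for k in blobs(roi(V>130,430,456,198,230),20)[:2]:
    r=cv2.minAreaRect(k); b=plane('top',cv2.boxPoints(r),.052); print('bar',r,b.round(4).tolist(),b.mean(0))
for k in blobs(roi(V<75,105,200,200,280),500)[:2]:
    r=cv2.minAreaRect(k); b=plane('top',cv2.boxPoints(r),.1); print('bin',r,b.round(3).tolist(),b.mean(0))
for n,u,v,z in [('tamper',228,278,.08),('jug',375,288,.075),('syr',402,107,.14),('cup',433,147,.06),('jar',166,134,.11),('bowl',215,113,.05),('spoonend',463,150,0),('spoon',483,192,0)]: print(n,plane('top',[[u,v]],z).round(3)[0])
E
```

```text
deck ((329.3118591308594, 213.38121032714844), (64.6613998413086, 132.16659545898438), 44.37040328979492) [[0.449, 0.096, 0.06], [0.677, -0.114, 0.06], [0.573, -0.225, 0.06], [0.348, -0.015, 0.06]] [ 0.5116 -0.0646  0.06  ] 0.31037861216645285 0.15192812394707267
deck ((272.5, 194.0), (40.0, 41.0), 90.0) [[0.599, 0.12, 0.06], [0.601, 0.024, 0.06], [0.507, 0.021, 0.06], [0.504, 0.117, 0.06]] [0.5527 0.0704 0.06  ] 0.09669602803933607 0.09413699996443688
bright 274.0 192.5 23.436182022094727 1366.5 [0.5534 0.0627 0.095 ]
bright 351.8063049316406 198.2117156982422 7.526117324829102 140.5 [ 0.5463 -0.1145  0.078 ]
bright 337.5 154.0 8.381627082824707 139.5 [ 0.6479 -0.0792  0.078 ]
lid ((442.2842712402344, 214.21376037597656), (34.97265625, 36.3624153137207), 132.69503784179688) [ 0.5172 -0.3393  0.02  ]
bar ((445.379638671875, 213.44332885742188), (7.87724494934082, 25.494598388671875), 25.201122283935547) [[0.4944, -0.3159, 0.052], [0.5493, -0.341, 0.052], [0.5419, -0.3577, 0.052], [0.487, -0.3326, 0.052]] [ 0.51815482 -0.3368116   0.052     ]
bin ((153.12393188476562, 241.08328247070312), (79.48528289794922, 61.764984130859375), 2.935673475265503) [[0.371, 0.418, 0.1], [0.508, 0.419, 0.1], [0.504, 0.239, 0.1], [0.367, 0.24, 0.1]] [0.43728849 0.32895849 0.1       ]
tamper [0.357 0.162 0.08 ]
jug [ 0.344 -0.172  0.075]
syr [ 0.743 -0.214  0.14 ]
cup [ 0.674 -0.304  0.06 ]
jar [0.678 0.309 0.11 ]
bowl [0.745 0.217 0.05 ]
spoonend [ 0.68  -0.396  0.   ]
spoon [ 0.576 -0.446  0.   ]
```

```bash
python3 -c "
import cv2;a=cv2.imread('pics/top0.png')[125:250,225:480];cv2.imwrite('pics/topc.png',cv2.resize(a,None,fx=3,fy=3,interpolation=cv2.INTER_CUBIC))"
```

```text
(no output)
```

View pics/topc.png

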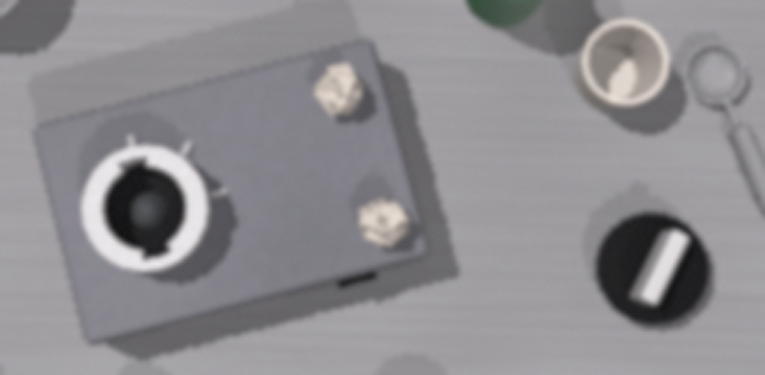

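Crop: deck corners at about (38,130), (370,40), (425,255) and (90,340). The slots run (132,165)–(155,250), the entry rib is at (131,140), and the lid bar runs (650,298)–(680,235). Papers first.

```bash
cat > d.py <<'E'
import sys; from h import *
p=[float(a) for a in sys.argv[1:4]]; o=env.get_obs(); M=R.from_rotvec(o['orientation']).as_matrix()
print('t',o['t'],'eef',o['eef_pos'].round(4),'psi x',np.degrees(np.arctan2(M[1,0],M[0,0])).round(2),'z',M[:,2].round(4),'q',np.round(o['q'],2),'SHIFT mm',(1000*totool(p)).round(1))
E
python3 - <<'E'
from h import *
f=lambda l:np.array([[225+a/3,125+b/3] for a,b in l])
c=plane('top',f([(38,130),(370,40),(425,255),(90,340)]),.06); print(c.round(4),'centre',c.mean(0))
for a,b in[(0,1),(3,2),(0,3),(1,2)]: d=c[b]-c[a]; print(np.degrees(np.arctan2(d[1],d[0])),np.linalg.norm(d))
s=plane('top',f([(132,165),(155,250)]),.095);d=s[0]-s[1];print(s.mean(0),np.degrees(np.arctan2(d[1],d[0])))
E
python3 d.py .546 -.1145 .17
```

```text
[[ 0.6111  0.1547  0.06  ]
 [ 0.6893 -0.1046  0.06  ]
 [ 0.5209 -0.1511  0.06  ]
 [ 0.4478  0.1076  0.06  ]] centre [0.56726983 0.00164757 0.06      ]
-73.22319552807429 0.270830513698332
-74.2281559433642 0.26878528414206787
-163.89118745142267 0.16990320151376404
-164.55763598818822 0.1746532388255496
[0.54963301 0.06522054 0.095     ] 17.066743150902607
t 0.15 eef [0.2285 0.4723 0.2309] psi x 154.17 z [-5.e-04 -8.e-04 -1.e+00] q [ 0.98  0.29 -0.15  1.13 -0.    1.43] SHIFT mm [-541.4 -389.8   61.2]
```

```bash
python3 -m inch '-.541 -.390 0 0;-.541 -.390 0 0;-.541 -.390 0 0;-.541 -.390 0 0;-.541 -.390 0 0;-.541 -.390 0 0;-.541 -.390 0 0;-.541 -.390 .02 0;-.541 -.390 .04 0;-.541 -.390 .06 0;-.541 -.390 .06 0;-.541 -.390 .06 0' -1; python3 -m inch '0 0 0 0;0 0 0 0'; python3 d.py .546 -.1145 .17
python3 - <<'E'
from h import *
im,p=snap('wrist','w1'); print(p)
E
```

```text
t: 1.35
eef_pos: [0.5124, -0.0535, 0.1872]
orientation: [0.703, 3.062, 0.0]
force: [1.3, 0.4, 0.4]
opening: 0.0851
finger_force: 0.0
t: 1.55
eef_pos: [0.5115, -0.0523, 0.1869]
orientation: [-0.705, -3.06, -0.0]
force: [-0.5, 0.2, 0.3]
opening: 0.0856
finger_force: 0.0
t 1.55 eef [ 0.5115 -0.0523  0.1869] psi x 154.04 z [-1.7e-03  6.0e-04 -1.0e+00] q [-0.24  0.3  -0.26  1.01  0.    0.21] SHIFT mm [-58.3 -40.9  16.8]
(array([ 0.51151476, -0.05226425,  0.18691468]), array([-7.05097724e-01, -3.05956814e+00, -3.40699492e-04]))
```

View pics/w1.png

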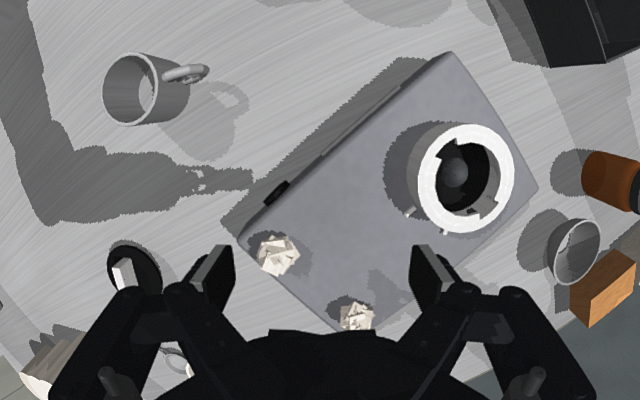

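The wrist view shows the papers at (275,252) and (356,315), the collar ring at (464,180) with slots at (450,150) and (485,208), and the lid at (133,268).

Run:
```python
from h import *
im=cv2.imread('pics/w1.png'); pose=(np.array([0.51151476,-0.05226425,0.18691468]),np.array([-7.05097724e-01,-3.05956814,-3.4e-4]))
hsv=cv2.cvtColor(im,cv2.COLOR_BGR2HSV)
m=(hsv[:,:,2]>140)
def roi(m,x0,x1,y0,y1):
    k=np.zeros(m.shape,bool); k[y0:y1,x0:x1]=1; return m&k
for r in [(245,310,225,285),(335,380,290,332)]:
    k=blobs(roi(m,*r))[0]; (u,v),rr=cv2.minEnclosingCircle(k); print('paper',u,v,rr,plane('wrist',[[u,v]],.077,pose).round(4))
k=blobs(roi(hsv[:,:,2]>215,400,530,110,250))[0]; h=cv2.convexHull(k)[:,0,:]
P=plane('wrist',h,.095,pose); (cx,cy),r=cv2.minEnclosingCircle(P[:,:2].astype(np.float32)); 
A=np.c_[2*P[:,:2],np.ones(len(P))]; s=np.linalg.lstsq(A,(P[:,:2]**2).sum(1),rcond=None)[0]; print('collar enc',cx,cy,r,'fit',s[:2],np.sqrt(s[2]+s[:2]@s[:2]))
d=plane('wrist',[(450,150),(485,208)],.095,pose); e=d[0]-d[1]; print(d, np.degrees(np.arctan2(e[1],e[0])))
```

```text
paper 277.0 254.5 43.5230827331543 [[ 0.5466 -0.1151  0.077 ]]
paper 355.0 321.0 20.880712509155273 [[ 0.65   -0.0817  0.077 ]]
collar enc 0.5529077649116516 0.06455738842487335 0.04943496733903885 fit [0.55176804 0.06593748] 0.04737238292051586
[[0.52028917 0.05866219 0.095     ]
 [0.5828008  0.07341295 0.095     ]] -166.72288765932723
```

```bash
python3 -m inch '-.058 -.041 .05 0;-.058 -.041 .05 0;-.058 -.041 .05 0;-.058 -.041 .09 0;-.058 -.041 .122 0;-.058 -.041 .122 0;-.058 -.041 .122 0'; python3 d.py .5465 -.115 .064
```

```text
t: 2.3
eef_pos: [0.5461, -0.1124, 0.0668]
orientation: [-0.7, -3.062, -0.0]
force: [0.5, -0.6, 1.4]
opening: 0.0856
finger_force: 0.0
t 2.3 eef [ 0.5461 -0.1124  0.0668] psi x 154.26 z [-3.e-04  2.e-04 -1.e+00] q [-0.33  0.5  -0.31  0.77  0.    0.12] SHIFT mm [-1.5 -2.1  2.8]
```

```bash
python3 -m inch '-.001 -.002 .002 0;-.001 -.002 .002 0;-.001 -.002 .002 0;-.001 -.002 .002 0;-.001 -.002 .002 0;-.001 -.002 .002 0;-.001 -.002 -.04 0;-.001 -.002 -.09 0;-.001 -.002 -.12 0;-.001 -.002 -.12 0' 1; python3 d.py .437 .335 .16
```

```text
t: 3.3
eef_pos: [0.5489, -0.1168, 0.1906]
orientation: [0.7, 3.054, -0.001]
force: [0.5, 0.1, -1.1]
opening: 0.0306
finger_force: 59.8
t 3.3 eef [ 0.5489 -0.1168  0.1906] psi x 154.17 z [ 0.0077 -0.0027 -1.    ] q [-0.34  0.38 -0.14  1.05 -0.    0.11] SHIFT mm [297.8 357.9  28.5]
```

```bash
python3 -m inch '.298 .358 0 0;.298 .358 0 0;.298 .358 0 0;.298 .358 0 0;.298 .358 0 0;.298 .358 0 0;.298 .358 0 0;.298 .358 .02 0;.298 .358 .05 0;.298 .358 .065 0;.298 .358 .065 0;.298 .358 .065 0'; python3 d.py .437 .338 .125
```

```text
t: 4.5
eef_pos: [0.4331, 0.336, 0.1198]
orientation: [-0.7, -3.061, 0.003]
force: [0.8, 0.4, 0.1]
opening: 0.031
finger_force: 59.8
t 4.5 eef [0.4331 0.336  0.1198] psi x 154.24 z [-0.0018 -0.0014 -1.    ] q [ 0.53  0.42 -0.27  0.88 -0.    0.98] SHIFT mm [-2.7  3.5 -5.2]
```

```bash
python3 -m inch '0 0 0 0;0 0 0 0;0 0 0 0;0 0 0 0;0 0 0 0;0 0 -.04 0;0 0 -.07 0;0 0 -.07 0' -1
python3 - <<'E'
from h import *
snap('top','t2'); a=cv2.imread('pics/t2.png')[190:290,95:215]; snap('wrist','w2'); b=cv2.imread('pics/w2.png')
cv2.imwrite('pics/c2.png',np.hstack([cv2.resize(a,(360,300)),cv2.resize(b,(480,300))]))
E
python3 d.py .650 -.081 .17
```

```text
t: 5.3
eef_pos: [0.4361, 0.3374, 0.1948]
orientation: [0.701, 3.057, 0.007]
force: [0.8, 0.9, -0.1]
opening: 0.0851
finger_force: 0.0
t 5.4 eef [0.4344 0.3364 0.1912] psi x 154.16 z [ 1.3e-03  8.0e-04 -1.0e+00] q [ 0.53  0.36 -0.16  1.05  0.    0.98] SHIFT mm [-375.9 -281.7   21.2]
```

View pics/c2.png

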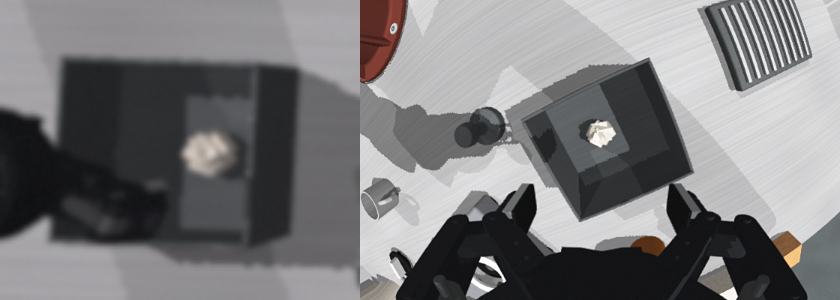

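The first ball is in the bin, at (600,133) in the wrist half. Next, the second ball.

```bash
python3 -m inch '-.376 -.282 0 0;-.376 -.282 0 0;-.376 -.282 0 0;-.376 -.282 0 0;-.376 -.282 0 0;-.376 -.282 0 0;-.376 -.282 0 0;-.376 -.282 0 0;-.376 -.282 0 0;-.376 -.282 .02 0;-.376 -.282 .04 0;-.376 -.282 .04 0'; python3 d.py .650 -.081 .064;  python3 - <<'E'
from h import *
im,pose=snap('wrist','w3'); V=im.max(2); print(pose)
m=np.zeros(V.shape,bool); m[230:330,240:410]=V[230:330,240:410]>140
for k in blobs(m,150)[:3]:
    (u,v),r=cv2.minEnclosingCircle(k); print(u,v,r,plane('wrist',[[u,v]],.077,pose))
E
```

```text
t: 6.6
eef_pos: [0.647, -0.0818, 0.1462]
orientation: [-0.703, -3.055, -0.0]
force: [-0.7, -0.2, 0.4]
opening: 0.0857
finger_force: 0.0
t 6.6 eef [ 0.647  -0.0818  0.1462] psi x 154.09 z [-0.0071  0.0018 -1.    ] q [-0.24  0.59  0.09  1.08  0.    0.21] SHIFT mm [-3.   2.1 82.2]
(array([ 0.6470041 , -0.08175319,  0.14623561]), array([-7.02712493e-01, -3.05452434e+00, -2.32588722e-04]))
324.5 278.0 97.18163299560547 [[ 0.70056908 -0.10557385  0.077     ]]
```

```bash
python3 -m inch '-.001 .002 .04 0;-.001 .002 .08 0;-.001 .002 .08 0;-.001 .002 .08 0'; python3 -m inch '0 0 0 0;0 0 0 0;0 0 0 0;0 0 0 0;0 0 0 0;0 0 0 0;0 0 -.04 0;0 0 -.09 0;0 0 -.12 0;0 0 -.12 0' 1; python3 d.py .437 .338 .125
```

```text
t: 7.05
eef_pos: [0.6512, -0.0795, 0.0717]
orientation: [-0.701, -3.062, 0.0]
force: [0.1, -1.0, 0.3]
opening: 0.0855
finger_force: 0.0
t: 8.05
eef_pos: [0.654, -0.0807, 0.1964]
orientation: [0.7, 3.054, -0.0]
force: [0.6, 0.7, -0.1]
opening: 0.03
finger_force: 59.8
t 8.05 eef [ 0.654  -0.0807  0.1964] psi x 154.17 z [ 0.0084 -0.002  -1.    ] q [-0.23  0.56  0.18  1.18  0.    0.22] SHIFT mm [378.4 282.2  68.7]
```

```bash
python3 -m inch '.378 .282 0 0;.378 .282 0 0;.378 .282 0 0;.378 .282 0 0;.378 .282 0 0;.378 .282 0 0;.378 .282 0 0;.378 .282 0 0;.378 .282 .02 0;.378 .282 .05 0;.378 .282 .065 0;.378 .282 .065 0';  python3 -m inch '0 .01 0 0;0 .01 0 0' ; python3 -m inch '0 0 0 0;0 0 0 0;0 0 0 0;0 0 0 0;0 0 0 0;0 0 -.04 0;0 0 -.07 0;0 0 -.07 0' -1
python3 - <<'E'
from h import *
snap('top','t3'); a=cv2.imread('pics/t3.png')[190:290,95:215]; snap('wrist','w4'); b=cv2.imread('pics/w4.png')
cv2.imwrite('pics/c3.png',np.hstack([cv2.resize(a,(360,300)),cv2.resize(b,(480,300))]))
E
python3 d.py .40 -.31 .19
```

```text
t: 9.25
eef_pos: [0.4316, 0.3381, 0.1232]
orientation: [-0.699, -3.059, 0.005]
force: [-0.8, 0.5, 0.7]
opening: 0.0298
finger_force: 59.8
t: 9.45
eef_pos: [0.4401, 0.3484, 0.1269]
orientation: [0.703, 3.06, 0.003]
force: [0.4, -0.2, 0.4]
opening: 0.0302
finger_force: 59.8
t: 10.25
eef_pos: [0.4403, 0.3487, 0.1997]
orientation: [0.701, 3.057, 0.007]
force: [1.2, 0.1, 0.1]
opening: 0.0854
finger_force: 0.0
t 10.35 eef [0.4386 0.3476 0.1961] psi x 154.17 z [ 1.1e-03  7.0e-04 -1.0e+00] q [ 0.54  0.38 -0.12  1.07 -0.    0.99] SHIFT mm [-251.7 -608.7    5.7]
```

View pics/c3.png

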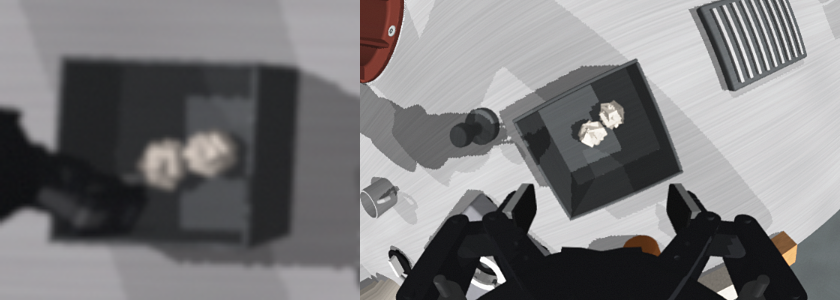

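Both balls are in the bin, at (593,132) and (610,115). Now I'll move to where the wrist can see the lid.

```bash
python3 d.py .58 -.37 .19; python3 -m inch '-.442 -.518 0 0;-.442 -.518 0 0;-.442 -.518 0 0;-.442 -.518 0 0;-.442 -.518 0 0;-.442 -.518 0 0;-.442 -.518 0 0;-.442 -.518 0 0;-.442 -.518 0 0;-.442 -.518 0 0;-.442 -.518 0 0;-.442 -.518 0 0'; python3 d.py .58 -.37 .19
```

```text
t 10.35 eef [0.4386 0.3476 0.1961] psi x 154.17 z [ 1.1e-03  7.0e-04 -1.0e+00] q [ 0.54  0.38 -0.12  1.07 -0.    0.99] SHIFT mm [-439.9 -584.3    5.8]
t: 11.55
eef_pos: [0.5895, -0.2349, 0.1942]
orientation: [-0.702, -3.06, -0.001]
force: [1.9, 0.3, 0.7]
opening: 0.0857
finger_force: 0.0
t 11.55 eef [ 0.5895 -0.2349  0.1942] psi x 154.16 z [-0.0018  0.0011 -1.    ] q [-0.49  0.52  0.1   1.15  0.   -0.04] SHIFT mm [ -50.4 -125.8    4. ]
```

```bash
python3 -m inch '-.050 -.12 0 0;-.050 -.12 0 0;-.050 -.12 0 0;-.050 -.12 0 0;-.050 -.12 0 0;-.050 -.12 0 0;-.050 -.12 0 0'; python3 d.py .517 -.337 .12
python3 - <<'E'
from h import *
im,pose=snap('wrist','w5'); print(*pose)
E
```

```text
t: 12.25
eef_pos: [0.5829, -0.3613, 0.1955]
orientation: [-0.7, -3.062, -0.001]
force: [0.1, 0.1, 1.3]
opening: 0.0852
finger_force: 0.0
t 12.25 eef [ 0.5829 -0.3613  0.1955] psi x 154.26 z [-4.e-04  5.e-04 -1.e+00] q [-0.66  0.63  0.29  1.23  0.   -0.21] SHIFT mm [69.9 -6.7 75.6]
[ 0.58293543 -0.36134416  0.1955473 ] [-6.99602790e-01 -3.06213626e+00 -6.64483337e-04]
```

View pics/w5.png

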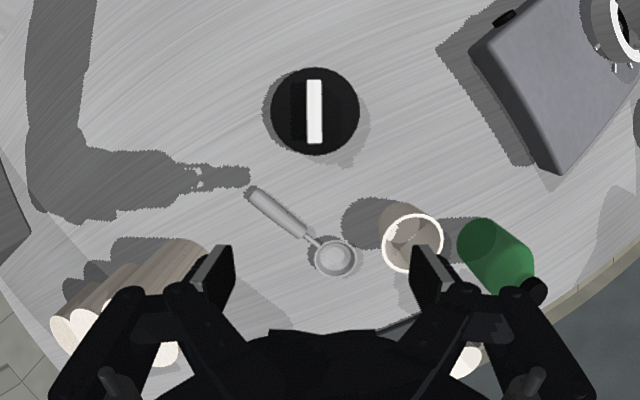

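The lid disc is at (315,111), with the bright bar top running (314,80)–(315,143), almost vertical in the image.

```bash
python3 - <<'E'
from h import *
im=cv2.imread('pics/w5.png'); V=im.max(2); pose=(np.array([.58293543,-.36134416,.1955473]),np.array([-6.99602790e-01,-3.06213626,-6.6e-4]))
m=np.zeros(V.shape,bool); m[70:152,285:345]=V[70:152,285:345]>170
k=blobs(m)[0][:,0,:]; P=plane('wrist',k,.052,pose)[:,:2].astype(np.float32); r=cv2.minAreaRect(P*1000); b=cv2.boxPoints(r); print(r)
for i in (0,1): d=b[i+1]-b[i]; print(np.linalg.norm(d),np.degrees(np.arctan2(d[1],d[0])))
m=np.zeros(V.shape,bool); m[50:170,255:372]=V[50:170,255:372]<45
k=cv2.convexHull(blobs(m)[0])[:,0,:]; P=plane('wrist',k,.022,pose)[:,:2]
s=np.linalg.lstsq(np.c_[2*P,np.ones(len(P))],(P**2).sum(1),rcond=None)[0]; print('disc',s[:2],np.sqrt(s[2]+s[:2]@s[:2]))
E
python3 d.py .5172 -.3375 .1
```

```text
((518.7562255859375, -338.29864501953125), (12.846000671386719, 57.65119171142578), 64.2322769165039)
57.651207 -25.767748
12.8460245 64.23228
disc [ 0.51870191 -0.33879207] 0.04483913544868169
t 12.3 eef [ 0.583  -0.3615  0.1957] psi x 154.26 z [-2.e-04  2.e-04 -1.e+00] q [-0.66  0.63  0.29  1.23  0.   -0.21] SHIFT mm [69.7 -7.  95.8]
```

```bash
python3 d.py .5187 -.3385 .07;  python3 -m inch '.068 -.007 0 0;.068 -.007 .04 0;.068 -.007 .09 0;.068 -.007 .125 0;.068 -.007 .125 0;.068 -.007 .125 0;.068 -.007 .125 0'; python3 d.py .5187 -.3385 .027
```

```text
t 12.3 eef [ 0.583  -0.3615  0.1957] psi x 154.26 z [-2.e-04  2.e-04 -1.e+00] q [-0.66  0.63  0.29  1.23  0.   -0.21] SHIFT mm [ 67.9  -7.2 125.8]
t: 13.0
eef_pos: [0.52, -0.3403, 0.0732]
orientation: [0.7, 3.059, -0.003]
force: [0.3, -0.3, 0.7]
opening: 0.0854
finger_force: 0.0
t 13.0 eef [ 0.52   -0.3403  0.0732] psi x 154.21 z [ 0.0028 -0.0023 -1.    ] q [-0.7   0.59 -0.12  0.86  0.   -0.25] SHIFT mm [ 2.2  1.1 46.2]
```

```bash
python3 -m inch '.002 .001 .02 0;.002 .001 .045 0;.002 .001 .045 0;.002 .001 .045 0;.002 .001 .045 0'; python3 d.py .5187 -.3385 .027; python3 -m inch '0 0 0 0;0 0 0 0;0 0 0 0;0 0 0 0;0 0 0 0;0 0 0 0;0 0 0 0;0 0 0 0' 1;python3 d.py .5187 -.3385 .027
```

```text
t: 13.5
eef_pos: [0.5183, -0.3387, 0.0278]
orientation: [0.701, 3.06, -0.002]
force: [0.1, 0.2, 0.8]
opening: 0.0855
finger_force: 0.0
t 13.5 eef [ 0.5183 -0.3387  0.0278] psi x 154.18 z [ 0.0022 -0.0019 -1.    ] q [-0.7   0.64 -0.17  0.76 -0.   -0.25] SHIFT mm [-0.3  0.4  0.8]
t: 14.3
eef_pos: [0.5173, -0.3379, 0.0259]
orientation: [0.702, 3.062, -0.0]
force: [-0.1, 0.7, 3.9]
opening: 0.013
finger_force: 59.4
t 14.3 eef [ 0.5173 -0.3379  0.0259] psi x 154.17 z [ 3.e-04 -2.e-04 -1.e+00] q [-0.7   0.64 -0.17  0.76  0.   -0.25] SHIFT mm [-1.6  0.  -1.1]
```

```bash
python3 -m inch '0 0 -.05 0;0 0 -.10 0;0 0 -.15 0;0 0 -.20 0;0 0 -.2 -8;0 0 -.2 -16;0 0 -.2 -24;0 0 -.2 -32;0 0 -.2 -40;0 0 -.2 -42;0 0 -.2 -42'; python3 d.py .648 .094 .23
```

```text
t: 15.4
eef_pos: [0.5168, -0.3376, 0.2251]
orientation: [0.442, -3.109, -0.001]
force: [-0.2, -0.7, -2.3]
opening: 0.0128
finger_force: 59.1
t 15.4 eef [ 0.5168 -0.3376  0.2251] psi x -163.81 z [-1.e-03  7.e-04 -1.e+00] q [-0.7   0.47  0.1   1.2  -0.   -0.98] SHIFT mm [-246.3  377.9   -4.7]
```

```bash
python3 -m inch '-.246 .378 0 0;-.246 .378 0 0;-.246 .378 0 0;-.246 .378 0 0;-.246 .378 0 0;-.246 .378 0 0;-.246 .378 0 0;-.246 .378 0 0;-.246 .378 0 0;-.246 .378 0 0;-.246 .378 0 0;-.246 .378 0 0'; python3 -m inch '0 0 0 0;0 0 0 0;0 0 0 0'; python3 d.py .5518 .066 .17;  python3 - <<'E'
from h import *
im,pose=snap('wrist','w6'); print(*pose)
E
```

```text
t: 16.6
eef_pos: [0.6478, 0.0931, 0.2253]
orientation: [0.44, -3.11, 0.0]
force: [0.6, -0.0, -1.4]
opening: 0.0131
finger_force: 59.4
t: 16.9
eef_pos: [0.6481, 0.0929, 0.2259]
orientation: [-0.44, 3.111, -0.0]
force: [-0.4, 0.8, -2.8]
opening: 0.013
finger_force: 59.4
t 16.9 eef [0.6481 0.0929 0.2259] psi x -163.91 z [ 1.e-04 -0.e+00 -1.e+00] q [ 0.03  0.55  0.23  1.25 -0.   -0.25] SHIFT mm [99.9  0.9 55.9]
[0.64806446 0.0928669  0.22586723] [-4.39619828e-01  3.11057696e+00 -4.40587792e-05]
```

View pics/w6.png

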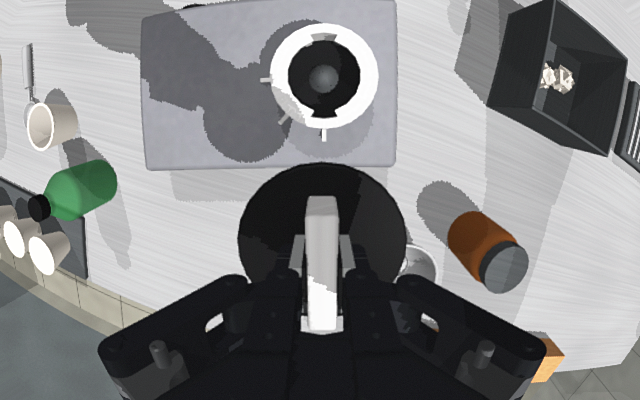

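The collar ring is centred near (324,76), with slots at (323,37) and (324,117). The held lid's disc has its upper rim at (322,163) and sits straight in the grip.

```bash
cat > m.py <<'E'
from h import *
from scipy.optimize import least_squares
def collar(im,pose,c0=(.5518,.0660)):
    g=cv2.cvtColor(im,cv2.COLOR_BGR2GRAY).astype(np.float32); c=np.array(c0)
    cal=env.get_calibration('wrist'); T=np.array(cal['hand_eye']); Rt=R.from_rotvec(pose[1]).as_matrix()
    def proj(P):
        q=((P-pose[0])@Rt-T[:3,3])@T[:3,:3]; r=np.hypot(q[:,0],q[:,1]); k=np.arctan2(r,q[:,2])/r
        return (cal['cx']+cal['fx']*k*q[:,0]).astype(np.float32),(cal['cy']+cal['fy']*k*q[:,1]).astype(np.float32)
    def samp(a,r):
        A,Rr=np.meshgrid(a,r,indexing='ij'); P=np.c_[(c[0]+Rr*np.cos(A)).ravel(),(c[1]+Rr*np.sin(A)).ravel(),np.full(A.size,.095)]
        u,v=proj(P); return cv2.remap(g,u[None],v[None],cv2.INTER_LINEAR).reshape(A.shape)
    a=np.radians(np.arange(0,360,1.)); rr=np.arange(.026,.039,.0002)
    for it in range(5): # inner edge of opening, r=32, away from slots
        S=samp(a,rr); e=np.array([rr[np.argmax(s>140)] for s in S]); ok=(abs(e-np.median(e))<.003)
        A=np.c_[np.cos(a),np.sin(a),np.ones(len(a))][ok]; s=np.linalg.lstsq(A,e[ok],rcond=None)[0]; c=c+s[:2]
    D=samp(a,[.0345,.0355]).mean(1)<140
    z=np.exp(2j*a)[D].sum(); yaw=np.degrees(np.angle(z)/2); print('inner centre',c,'r',s[2],'slot yaw',yaw,'dark deg',D.sum())
    for lo in (yaw,yaw+180):
        w=(np.degrees(a)-lo+180)%360-180; print(' slot',lo,w[D&(abs(w)<60)].min(),w[D&(abs(w)<60)].max())
    return c,yaw
E
python3 - <<'E'
from m import *
im=cv2.imread('pics/w6.png'); pose=(np.array([.64806446,.0928669,.22586723]),np.array([-4.39619828e-01,3.11057696,-4.4e-5]))
collar(im,pose)
V=im.max(2); m=np.zeros(V.shape,bool); m[150:260,220:420]=V[150:260,220:420]<45
k=cv2.convexHull(blobs(m)[0])[:,0,:]; k=k[(k[:,1]<245)&(k[:,1]>151)]
Rt=R.from_rotvec(pose[1]).as_matrix()
for zt in (.0039,.0109):
    o,d=ray('wrist',k,pose); o=Rt.T@(o-pose[0]); d=d@Rt; P=(o+d*((zt-o[2])/d[:,2])[:,None])[:,:2]
    f=least_squares(lambda x:np.hypot(*(P-x[:2]).T)-x[2],[0,0,.046],loss='soft_l1',f_scale=.0005); print('disc in tool',zt,f.x*1000,len(P),f.cost)
E
```

```text
inner centre [0.5514393  0.06629943] r 0.03169262077432604 slot yaw 13.69106732210652 dark deg 46
 slot 13.69106732210652 -12.691067322106505 18.308932677893495
 slot 193.6910673221065 -12.691067322106505 0.30893267789349466
disc in tool 0.0039 [-0.19189674 -0.52046424 44.63303699] 27 2.4236920526628974e-07
disc in tool 0.0109 [-3.55253152 -0.52167384 46.75959507] 27 2.6501013033803773e-07
```

```bash
python3 d.py .5489 .066 .145; python3 -m inch '.103 .001 0 0;.103 .001 0 0;.103 .001 .03 0;.103 .001 .08 0;.103 .001 .08 0;.103 .001 .08 0;.103 .001 .08 0;.103 .001 .08 0'; python3 d.py .5489 .066 .127
python3 - <<'E'
from h import *
im,pose=snap('wrist','w7'); s,_=snap('scene','s7'); print(*pose)
a=cv2.resize(s[150:310,250:450],(500,400),interpolation=cv2.INTER_CUBIC)
cv2.imwrite('pics/c7.png',np.hstack([im[100:350,170:470],cv2.resize(a,(313,250))]))
E
```

```text
t 16.95 eef [0.6481 0.093  0.2258] psi x -163.89 z [ 1.e-04 -0.e+00 -1.e+00] q [ 0.03  0.55  0.23  1.25 -0.   -0.25] SHIFT mm [102.8   1.5  80.8]
t: 17.75
eef_pos: [0.5505, 0.0661, 0.1477]
orientation: [-0.441, 3.107, -0.001]
force: [0.2, 0.8, -1.0]
opening: 0.0128
finger_force: 59.3
t 17.75 eef [0.5505 0.0661 0.1477] psi x -163.83 z [ 0.0033 -0.     -1.    ] q [-0.01  0.4  -0.22  0.95  0.   -0.29] SHIFT mm [ 1.7  0.4 20.7]
[0.55054883 0.0660666  0.14770019] [-4.41468347e-01  3.10714929e+00 -7.57145865e-04]
```

View pics/c7.png

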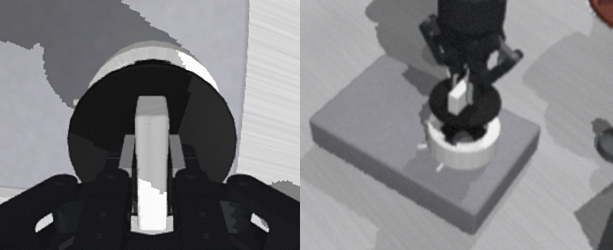

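The lid (disc rim at (155,60) in the left part) sits over the collar, and the scene part agrees. Lowering.

```bash
python3 -m inch '.001 0 .01 0;.001 0 .02 0;.001 0 .024 0;.001 0 .024 0;.001 0 .024 0'; python3 d.py .5489 .066 .1059; python3 -m inch '0 0 .003 0;0 0 .006 0;0 0 .009 0;0 0 .012 0;0 0 .012 0'; python3 d.py .5489 .066 .1059
```

```text
t: 18.35
eef_pos: [0.5479, 0.0658, 0.1215]
orientation: [0.442, -3.11, -0.0]
force: [-0.4, 0.1, -1.9]
opening: 0.0132
finger_force: 59.4
t 18.35 eef [0.5479 0.0658 0.1215] psi x -163.83 z [-4.e-04  0.e+00 -1.e+00] q [-0.01  0.43 -0.26  0.89  0.   -0.3 ] SHIFT mm [-1.1 -0.1 15.6]
t: 18.85
eef_pos: [0.548, 0.0658, 0.1094]
orientation: [0.442, -3.11, -0.0]
force: [0.4, -0.1, -2.5]
opening: 0.0129
finger_force: 59.4
t 18.85 eef [0.548  0.0658 0.1094] psi x -163.83 z [-1.e-04  0.e+00 -1.e+00] q [-0.01  0.44 -0.27  0.86  0.   -0.3 ] SHIFT mm [-0.9 -0.1  3.5]
```

It has passed into the opening with no contact force. Seating it now.

```bash
python3 -m inch '0 0 .002 0;0 0 .003 0;0 0 .004 0;0 0 .0045 0;0 0 .0045 0;0 0 .0045 0'; python3 d.py .5489 .066 .1059
```

```text
t: 19.45
eef_pos: [0.548, 0.0658, 0.1059]
orientation: [-0.442, 3.11, -0.0]
force: [-2.7, -0.3, 6.6]
opening: 0.0132
finger_force: 60.7
t 19.45 eef [0.548  0.0658 0.1059] psi x -163.83 z [ 5.e-04 -1.e-04 -1.e+00] q [-0.01  0.44 -0.28  0.85 -0.   -0.3 ] SHIFT mm [-0.9 -0.1 -0. ]
```

```bash
python3 -m inch '0 0 0 4;0 .0005 0 8;-.0003 .0007 0 12;-.0003 .0009 0 16;-.0004 .001 0 20;-.0004 .001 0 20'; python3 d.py .5489 .066 .1059; python3 -c "
from plant import env;o=env.get_obs();print(o['force'],o['torque'])"
```

```text
t: 20.05
eef_pos: [0.5485, 0.0668, 0.1059]
orientation: [0.107, 3.139, -0.0]
force: [-1.0, -0.1, 5.8]
opening: 0.0128
finger_force: 60.5
t 20.05 eef [0.5485 0.0668 0.1059] psi x 176.1 z [ 1.1e-03 -2.0e-04 -1.0e+00] q [-0.01  0.44 -0.28  0.85 -0.    0.06] SHIFT mm [-0.5 -0.7 -0. ]
[-0.97551394 -0.07124974  5.83120082] [-0.14313082  0.25963821 -0.13183268]
```

```bash
python3 -m inch '0 0 0 4;0 .0002 0 8;0 .0004 0 12;0 .0006 0 16;0 .0007 0 20;0 .0008 0 24;0 .0008 0 25;0 .0008 0 25;0 .0008 0 25'; python3 d.py .5489 .066 .1059
python3 - <<'E'
from h import *
o=env.get_obs();print(o['force'],o['torque'])
im,pose=snap('wrist','w8'); s,_=snap('top','t8'); print(*pose)
a=cv2.resize(s[125:250,225:400],(560,400),interpolation=cv2.INTER_CUBIC)
cv2.imwrite('pics/c8.png',np.hstack([im[60:360,170:470],cv2.resize(a,(420,300))]))
E
```

```text
t: 20.95
eef_pos: [0.5487, 0.0677, 0.1059]
orientation: [0.779, 3.042, 0.001]
force: [-0.1, -0.3, 5.0]
opening: 0.0129
finger_force: 60.5
t 20.95 eef [0.5487 0.0677 0.1059] psi x 151.27 z [ 1.4e-03  1.0e-04 -1.0e+00] q [-0.01  0.44 -0.28  0.85  0.    0.49] SHIFT mm [-1.  -1.4 -0. ]
[-0.09350893 -0.2580666   5.01203609] [0.09212122 0.19783668 0.03649116]
[0.54869544 0.06771228 0.10586022] [7.79182013e-01 3.04206155e+00 6.99643198e-04]
```

View pics/c8.png

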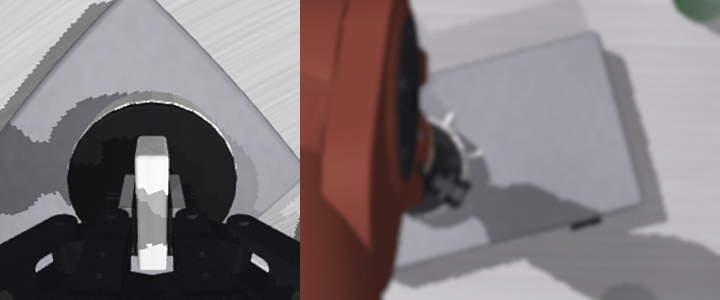

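The bar is straight in the grip, running (152,140)–(152,265). The disc sits on the collar with a thin concentric rim visible at (150,101). The tool has turned about 45° from the mouth's x axis, so I'm handing in.

```bash
python3 -c "
from plant import env;print(env.job_done()); o=env.get_obs(); print(o['t'],o['eef_pos'],o['finger_force'])"
```

```text
the job is handed in; nothing more can be done
None
the job is handed in; nothing more can be done
```

I've handed the job in at about 21 s on the robot's clock, but the hand-in returned no verdict: both paper balls are in the bin, and the lid is home in the collar, turned about 45° clockwise by my measurement and still gripped at about 60 N.

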